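Clear the bottle off the specimen carrier and hold the carrier up level

ROBOT

A 6-joint arm with a two-finger parallel gripper is mounted at the origin on a cart in front of the work surface, level with it; the furniture and walls round the work are solid. World frame = base frame: x ahead of the robot, y to its left, z up, the work surface at z = 0. Lengths are in m, angles in rad, forces in N, time in s.
With the tool pointing down it reaches from about 0.4 to 0.825 m from the base axis. Payload 7 kg.
Tool frame: the origin (TCP) lies midway between the tips of the shut fingers; the grasp point (between the pads) lies 19 mm behind it (grip_depth is the distance from the TCP to the grasp point, in m); z points along the fingers, y is the line along which they close (so a half turn about z gives the same grasp; the last joint's range is limited). The gripper opens to 88 mm and grips with 3 to 60 N. Pads are 19 mm wide; open, the fingers measure 130 mm over their backs; the gripper's body (78 mm by 193 mm) begins 47 mm behind the grasp point.
Start: joints at [-1.03, 0.359, 0.012, 0, -1.224, -0.288], TCP at [0.169, -0.654, 0.227] pointing down, gripper open.
Joint ranges: [-3.07, 3.07], [-1.43, 2.12], [-1.02, 1.25], [-3.03, 1.67], [-3.05, -0], [-3.03, 3.03]. Speed limits (rad/s): [2.39, 2.39, 3.01, 3.14, 3.14, 3.14].

INTERFACE

Orientations are given as a unit quaternion [w, x, y, z].
In Python, from bench import * gives the robot as it stands.
- The arm moves only by the shell command python3 -m inch 'ROWS' [FORCE]. ROWS is text: rows parted by semicolons, each of 7 numbers parted by spaces: the shift along the tool's x, y, z in units of 30 mm (1.0 is 30 mm), then the turn, a rotation vector about the tool's x, y, z in units of 6 degrees (1.0 is 6 degrees), then the closure, from -1 (fully open) to 1 (shut). In form: dx dy dz ax ay az jaw; .... A call has 1 to 10 rows; each row is the pose to reach, as a shift and turn from the pose commanded when the call began, along the tool's axes at that moment; what a row does not reach only later rows make up. A row lasts 1/10 s, in which the tool goes at most 50 mm and 8.59 degrees, less where a joint would pass 70% of its speed; a pose out of reach is approached as far as the arm can. A call with a gripper value outside its range is refused whole. The fingers move at their own pace and stop on an object; FORCE is the grip in N (left out, the last holds). Time passes only in rows, so rows that repeat a pose let the fingers close. It gives the time, the measured TCP pose, the force, the opening and the grip force at its end, in the units of the state.
- get_state(): the state, without advancing time (a new reading comes with each control period).
- capture(name): name is "scene" or "side" or "wrist"; returns (picture, depth): 400x640x3 uint8, blue, green, red; 400x640 float32, m along the optical axis (not along the pixel's ray), 0 where there is no reading.
- camera_model(name): a dict with "intrinsics" (3x3 intrinsics, pixels), "rvec" (rotation vector, rad) and "tvec" (3), from world to camera coordinates, as OpenCV has them. Camera axes: x right, y down, z forward; pixel columns grow to the right and rows downward; lengths in m; the calibration is good to about 2 mm. A picture is of the moment at which its call begins: read the wrist's pose just before it. camera_model takes no time and is no camera call; for the wrist camera it gives the pose at the moment of the call.
- hand_in(): hands the job in; it is judged then, once.
The state is a dict: "time_s": time; "q": joint angles; "qvel": joint speeds; "effort": joint torques, N m; "ee_pos": TCP position; "tool_rot": TCP orientation; "wrist_force": force on the tool from outside, world axes, zero at the start; "moment": the same for the moment, N m; "gripper_width": opening from 0.0 (shut) to 1.0 (fully open); "finger_force": force on a finger pad.
Only numpy, scipy, OpenCV 4.12 (cv2) and the standard library are available. Lean on these libraries where they do the work, as an engineer would, in place of code of your own. Each camera call takes 0.05 s, during which the arm holds its last target. There are 200 camera calls.

TASK

The dropper bottle has been left in the specimen carrier, where it stands in the way of the carrying bar: take it out and stand it upright on the free worktop clear of the carrier, and let go of it. Then take the carrier by its bar, lift it about ten centimetres off the worktop and keep it there level and steady, with the four specimen mounts and the loupe still in their wells; finish while holding it in the air, do not put it down. Leave the steel samples and the reference block where they are.

Things in the scene. Friction and masses are not known exactly. Their poses are not given: they have to be found in the camera images.
- carrier: Specimen carrier, 0.5 to 0.65 kg loaded: white block 134 x 180 x 16 mm (x, y, z) with six round wells 6 mm deep in its top (floors 10 mm above the underside) and a carrying bar along y over its middle. 34 mm wells at (+-36, +-56) mm hold the mounts, 42 mm wells at (+-36, 0) the bottle and the loupe. Origin: centre of the underside, z up. Starts flat, its y axis within 0.5 rad of the world's y.
- handle (a point): Middle of the carrying bar, which is level, square, 14 x 14 mm, 174 mm long, along the carrier's y axis; this point is 91 mm above the carrier's underside (bar 84 to 98 mm). Round 10 mm uprights carry it at y = -78 and +78 mm. The loaded carrier balances here; gripped with 50 N, fingers closing along the carrier's x axis, it does not swing.
- bottle: Closed dropper bottle (50 to 90 g), 33 mm in diameter, 102 mm tall, body below, 24 mm collar (62 to 77 mm up) and thin teat on top. Origin: centre of the base, z to the teat. Starts upright in either 42 mm well, beside and rising above the bar, 10 to 16 mm from it: grip with the fingers closing along the bar. The worktop at x 0.44 to 0.56, y -0.37 to -0.25 is empty.
- loupe: Black barrel-shaped measuring loupe, 38 mm in diameter, 38 mm tall, in the other 42 mm well. Origin: centre of its base.
- mount_1: Round resin specimen mount, 30 mm in diameter, 16 mm tall, in one of the four 34 mm wells of the carrier. Origin: centre of its underside.
- mount_2: Round resin specimen mount, 30 mm in diameter, 18 mm tall, in one of the four 34 mm wells of the carrier. Origin: centre of its underside.
- mount_3: Round resin specimen mount, 30 mm in diameter, 20 mm tall, in one of the four 34 mm wells of the carrier. Origin: centre of its underside.
- mount_4: Round resin specimen mount, 30 mm in diameter, 16 mm tall, in one of the four 34 mm wells of the carrier. Origin: centre of its underside.
- steel_sample_1: Bystander: round ground steel sample, 42 mm in diameter, 22 mm tall, on the worktop to the left of the carrier. Origin: centre of its underside.
- steel_sample_3: Bystander: round ground steel sample, 40 mm in diameter, 17 mm tall, on the worktop to the left of the carrier. Origin: centre of its underside.
- ref_block: Bystander: flat steel reference block, 38 x 60 x 13 mm, on the worktop to the right of the carrier. Origin: centre of its underside.
Mind the look-alikes: they are no part of the job. Of the things like the bottle, leave any that is pink or red; of the rest the smaller one is meant.

How it is judged:
On the way, in this order (a step that is already met when the one before it is completed fails the run):
1. the bottle stands upright on the worktop, let go, clear of the carrier, which is still on the worktop (height (world z) of bottle between -0.005 and 0.005 m and angle between bottle's own z axis and vertical below 0.1 rad and contact force between each of the arm, the fingers and bottle below 0.1 N and linear speed of bottle below 0.02 m/s and contact force between carrier and bottle below 0.05 N and height (world z) of carrier below 0.01 m), for 0.2 s.
2. the fingers hold the carrier clear of the worktop (height (world z) of carrier above 0.04 m and contact force between the fingers and carrier above 2 N), for 0.2 s.
At the end, for the whole second after the job is handed in: Fingers hold the carrier 60 to 160 mm above the worktop, within 5 degrees of level and at rest (20 mm/s, 0.15 rad/s), touching neither bottle nor bystander; mounts and loupe sit in its wells; the bottle stands upright (0.1 rad), let go, on the worktop (height (world z) of carrier between 0.06 and 0.16 m and angle between carrier's own z axis and vertical below 0.087 rad and linear speed of each of carrier, bottle below 0.02 m/s and angular speed of carrier below 0.15 rad/s and contact force between the fingers and carrier above 2 N and contact force between carrier and bottle below 0.05 N and height (world z) of bottle between -0.005 and 0.005 m and angle between bottle's own z axis and vertical below 0.1 rad and contact force between each of the arm, the fingers and bottle below 0.1 N and z of mount_1 in the frame of carrier between 0.006 and 0.0145 m and horizontal distance between each of mount_1, mount_2, mount_3, mount_4 and carrier below 0.085 m and z of mount_2 in the frame of carrier between 0.006 and 0.0145 m and z of mount_3 in the frame of carrier between 0.006 and 0.0145 m and z of mount_4 in the frame of carrier between 0.006 and 0.0145 m and z of loupe in the frame of carrier between 0.006 and 0.0145 m and horizontal distance between loupe and carrier below 0.055 m and contact force between carrier and steel_sample_1 below 0.05 N and contact force between carrier and steel_sample_3 below 0.05 N and contact force between carrier and ref_block below 0.05 N); the arm keeps its last pose, push and grip.
It fails at once if the bottle is knocked over (angle between bottle's own z axis and vertical above 0.8 rad).
It fails at once if the carrier is tipped by more than 17 degrees (angle between carrier's own z axis and vertical above 0.3 rad).
It fails at once if a bystander is pushed more than 30 mm (distance of steel_sample_1 from where it was at the start of the episode above 0.03 m).
It fails at once if a bystander is pushed more than 30 mm (distance of steel_sample_3 from where it was at the start of the episode above 0.03 m).
It fails at once if a bystander is pushed more than 30 mm (distance of ref_block from where it was at the start of the episode above 0.03 m).
It also fails if it takes over 54 s, if anything falls off the work surface, if the arm or the gripper's body presses on something with over 40 N, if the wrist force passes 120 N, or if a joint passes its speed limit or range.

## Working session

There is one attempt and no reset: what is moved stays moved. The work goes in short steps, Python scripts to look and compute and a shell command to move; the robot and the scene stay as the last step left them, time stands still between calls to the robot, and variables do not carry over. Pictures are saved under pics/ and viewed, at most 10 in all, crops included, and the job is handed in when it is done.

```bash
mkdir -p pics; cat > h.py <<'E'
from bench import *
import numpy as np, cv2
def snap(n,f):
    m=camera_model(n); im,d=capture(n); cv2.imwrite('pics/'+f+'.png',im); np.savez('pics/'+f+'.npz',d=d,K=m['intrinsics'],r=np.array(m['rvec'],float),t=np.array(m['tvec'],float)); return im,d
def cloud(f):
    z=np.load('pics/'+f+'.npz'); d=z['d'];K=z['K'];R=cv2.Rodrigues(z['r'])[0]
    v,u=np.mgrid[:d.shape[0],:d.shape[1]]
    p=np.stack([(u-K[0,2])/K[0,0]*d,(v-K[1,2])/K[1,1]*d,d],-1)-z['t'].ravel()
    P=p@R; P[d==0]=np.nan; return P
E
python3 - <<'E'
from h import *
snap('scene','s0');snap('side','d0')
s=get_state();print({k:np.round(s[k],3) for k in s})
E
```

```text
{'time_s': np.float64(0.1), 'q': array([-1.03 ,  0.359,  0.011, -0.   , -1.224, -0.288]), 'qvel': array([-0.001, -0.001,  0.002,  0.002,  0.001, -0.001]), 'effort': array([-5.0000e-03, -5.8416e+01,  2.9375e+01,  7.0160e+00,  1.0000e-02,
       -0.0000e+00]), 'ee_pos': array([ 0.169, -0.653,  0.226]), 'tool_rot': array([-0.   , -0.126,  0.992,  0.001]), 'wrist_force': array([-1.288, -0.448,  0.713]), 'moment': array([ 0.017,  0.021, -0.039]), 'finger_force': np.float64(0.0), 'gripper_width': np.float64(1.004)}
```

View pics/s0.png

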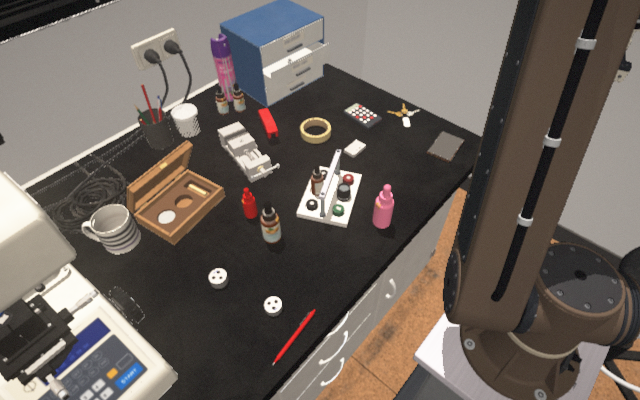

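View pics/d0.png

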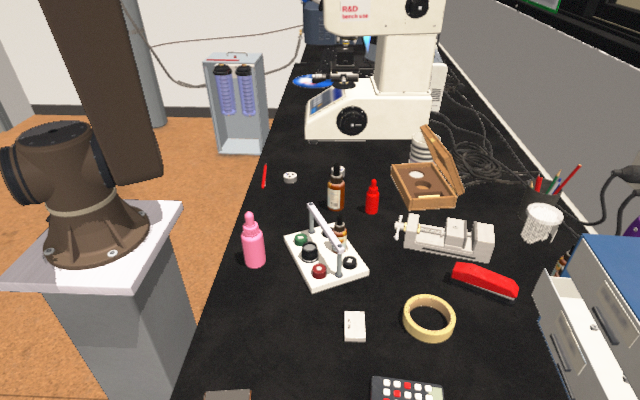

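The carrier shows at scene (332,195) and side (325,255). Bottle-like things in the scene view:
- Brown bottle in the carrier (318,180).
- Larger brown bottle on the worktop (270,225).
- Red bottle (249,203) and pink bottle (384,207), both excluded by colour.
- Two more brown bottles at the back (222,100) and (238,97).

The small one in the carrier well fits. I'll confirm it in a crop and measure it.

```bash
python3 - <<'E'
from h import *
a=cv2.imread('pics/s0.png')[135:250,230:410];b=cv2.imread('pics/d0.png')[170:300,230:390]
a=cv2.resize(a,None,fx=4,fy=4,interpolation=2)[:460];b=cv2.resize(b,None,fx=4,fy=4,interpolation=2)
cv2.imwrite('pics/c1.png',cv2.resize(a,(720,460)));cv2.imwrite('pics/c2.png',b)
for f in('s0','d0'):
    P=cloud(f)
    if f=='s0': pts=dict(bot=(318,182),bott2=(319,172),bar=(331,180),big=(270,225),pink=(384,207),red=(249,203),st=(219,277),st2=(273,305),ref=(355,148),loupe=(344,190))
    else: pts=dict(bot=(341,240),bar=(325,227),big=(336,190),pink=(254,245),red=(372,198),ref=(355,325),loupe=(310,250))
    for k,(u,v) in pts.items(): print(f,k,np.round(P[v,u],3))
    # bar points
    m=(P[...,2]>.085)&(P[...,2]<.104)&(P[...,0]>.35)&(P[...,0]<.8)&(abs(P[...,1])<.4)
    im=cv2.imread('pics/%s.png'%f).astype(int); w=(im.min(-1)>110)&(im.max(-1)-im.min(-1)<40)
    q=P[m&w]; print(len(q),np.round(q[::max(1,len(q)//25)],3).tolist())
E
```

```text
s0 bot [ 0.574 -0.025  0.064]
s0 bott2 [ 0.579 -0.035  0.09 ]
s0 bar [ 0.538 -0.034  0.09 ]
s0 big [0.561 0.159 0.075]
s0 pink [ 0.389 -0.056  0.082]
s0 red [0.66  0.138 0.058]
s0 st [0.573 0.313 0.023]
s0 st2 [0.435 0.279 0.017]
s0 ref [ 0.614 -0.236  0.014]
s0 loupe [ 0.515 -0.061  0.046]
354 [[0.595, -0.125, 0.097], [0.585, -0.125, 0.097], [0.583, -0.107, 0.1], [0.576, -0.103, 0.099], [0.572, -0.102, 0.096], [0.572, -0.081, 0.1], [0.566, -0.078, 0.099], [0.561, -0.073, 0.099], [0.557, -0.068, 0.097], [0.556, -0.059, 0.098], [0.556, -0.047, 0.099], [0.549, -0.051, 0.098], [0.55, -0.04, 0.099], [0.547, -0.033, 0.099], [0.543, -0.027, 0.099], [0.54, -0.024, 0.096], [0.533, -0.016, 0.1], [0.53, -0.009, 0.102], [0.526, -0.005, 0.1], [0.523, 0.002, 0.101], [0.522, 0.004, 0.096], [0.518, 0.013, 0.099], [0.516, 0.015, 0.095], [0.512, 0.023, 0.098], [0.512, 0.023, 0.091], [0.578, 0.161, 0.104]]
d0 bot [ 0.592 -0.051  0.053]
d0 bar [ 0.557 -0.062  0.098]
d0 big [0.577 0.127 0.068]
d0 pink [ 0.408 -0.093  0.07 ]
d0 red [0.67  0.114 0.055]
d0 ref [ 0.621 -0.243  0.013]
d0 loupe [ 0.525 -0.081  0.049]
495 [[0.586, 0.157, 0.104], [0.512, 0.026, 0.097], [0.526, 0.014, 0.1], [0.517, 0.01, 0.094], [0.525, -0.003, 0.098], [0.53, -0.011, 0.099], [0.535, -0.021, 0.101], [0.542, -0.025, 0.099], [0.547, -0.032, 0.099], [0.552, -0.038, 0.099], [0.556, -0.045, 0.099], [0.552, -0.054, 0.1], [0.593, -0.042, 0.089], [0.55, -0.056, 0.093], [0.553, -0.063, 0.093], [0.557, -0.071, 0.095], [0.56, -0.078, 0.095], [0.564, -0.086, 0.097], [0.566, -0.09, 0.095], [0.583, -0.096, 0.098], [0.585, -0.101, 0.097], [0.587, -0.11, 0.1], [0.591, -0.12, 0.103], [0.595, -0.122, 0.1], [0.595, -0.126, 0.098], [0.598, -0.126, 0.092], [0.592, -0.128, 0.086]]
```

View pics/c1.png

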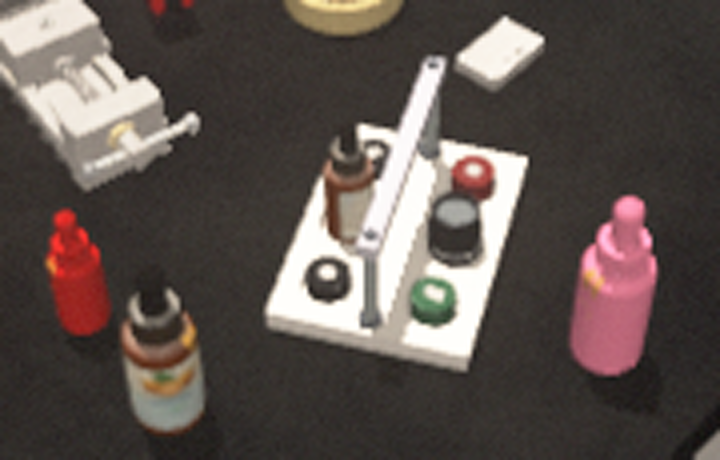

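View pics/c2.png

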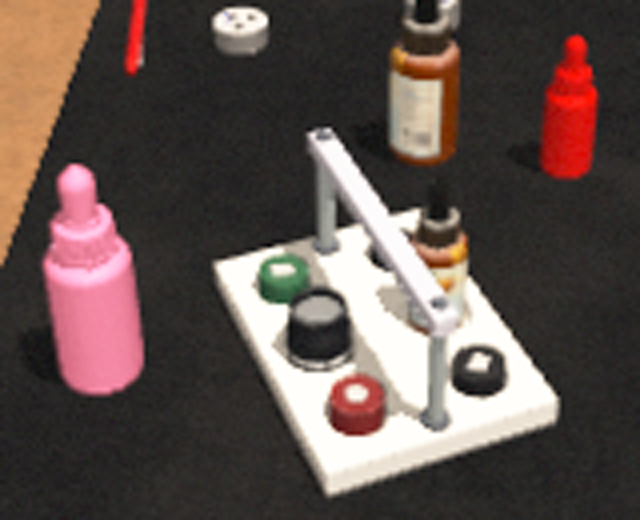

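The crops confirm it: the small brown bottle stands in the carrier's far (+x) well, beside the bar, with the loupe in the other well. Now I'll fit the bar and the bottle axis.

```bash
cat >> h.py <<'E'
def barfit(fs,lo=.094,hi=.103,c=(.553,-.051)):
    Q=[]
    for f in fs:
        P=cloud(f); im=cv2.imread('pics/%s.png'%f).astype(int)
        m=(P[...,2]>lo)&(P[...,2]<hi)&(np.hypot(P[...,0]-c[0],P[...,1]-c[1])<.11)&(im.min(-1)>100)&(im.max(-1)-im.min(-1)<45)
        Q.append(P[m])
    Q=np.vstack(Q)[:,:2]; r=cv2.minAreaRect(Q.astype(np.float32))
    vx,vy,x,y=cv2.fitLine(Q.astype(np.float32),cv2.DIST_HUBER,0,.01,.01).ravel()
    if vy<0: vx,vy=-vx,-vy
    t=(Q-[x,y])@[vx,vy]; d=(Q-[x,y])@[vy,-vx]
    k=abs(d)<.012; tm=(t[k].min()+t[k].max())/2; L=np.ptp(t[k])
    return len(Q),np.arctan2(-vx,vy),np.array([x+tm*vx,y+tm*vy]),L,np.percentile(d,[5,95])
def togo(target,yaw_y):
    "target TCP, desired world angle of tool y (rad)"
    from scipy.spatial.transform import Rotation as Ro
    s=get_state(); w,a,b,c=s['tool_rot']; R=Ro.from_quat([a,b,c,w]); 
    y=np.array([np.cos(yaw_y),np.sin(yaw_y),0]); z=np.array([0,0,-1.]); M=np.stack([np.cross(y,z),y,z],1)
    print('shift',np.round(R.inv().apply(np.array(target)-s['ee_pos'])/.03,2),'turn',np.round((R.inv()*Ro.from_matrix(M)).as_rotvec()/np.radians(6),2),'t',s['time_s'],'tcp',np.round(s['ee_pos'],4))
E
python3 - <<'E'
from h import *
for fs in (['s0'],['d0'],['s0','d0']): print(barfit(fs))
n,yaw,c,L,_=barfit(['s0','d0'])
ax=np.array([np.cos(yaw),np.sin(yaw)]); ay=np.array([-ax[1],ax[0]])
for f in('s0','d0'):
    P=cloud(f); q=(P[...,:2]-c); X=q@ax;Y=q@ay;Z=P[...,2]
    for lo,hi in((.02,.06),(.074,.084),(.088,.115)):
        m=(X>.012)&(X<.07)&(abs(Y)<.03)&(Z>lo)&(Z<hi)
        print(f,lo,m.sum(),'X',np.round(np.percentile(X[m],[3,50,97]),4) if m.any() else'','Y',np.round(np.percentile(Y[m],[3,50,97]),4) if m.any() else'', Z[m].max() if m.any() else '')
b=np.r_[c+.036*ax]; print(b)
togo([b[0],b[1],.20],yaw+np.pi/2)
E
```

```text
(285, np.float32(0.44499803), array([ 0.55350677, -0.05066376]), np.float64(0.17506228974915877), array([-0.00627644,  0.00645211]))
(378, np.float32(0.45447776), array([ 0.55317588, -0.05102378]), np.float64(0.17559562681023702), array([-0.00533033,  0.00728543]))
(663, np.float32(0.44807118), array([ 0.55361034, -0.05083594]), np.float64(0.17558560809090784), array([-0.00596378,  0.006782  ]))
s0 0.02 114 X [0.0208 0.0342 0.0516] Y [0.0015 0.0134 0.0175] 0.05962128334640099
s0 0.074 31 X [0.0252 0.0328 0.045 ] Y [0.0009 0.0083 0.0117] 0.0838089734578256
s0 0.088 42 X [0.03   0.035  0.0419] Y [-0.0023  0.0033  0.0066] 0.11300145275200126
d0 0.02 74 X [0.0211 0.0416 0.0509] Y [-0.0176 -0.0147  0.0007] 0.05986581152316309
d0 0.074 39 X [0.0258 0.0322 0.044 ] Y [-0.0114 -0.0093  0.004 ] 0.083667684547702
d0 0.088 75 X [0.0295 0.0356 0.0447] Y [-0.0102 -0.004   0.0022] 0.11318934658797791
[ 0.58605657 -0.03523974]
shift [-18.62  16.46   0.88] turn [ 0.01 -0.   -1.87] t 0.1 tcp [ 0.1687 -0.6531  0.2257]
```

The bar is 175 mm long (174 expected), its top is at about 98 mm and the yaw is 0.448. The bottle axis is 36 mm off the bar and its top is at 113 mm (112 expected). All of it matches, so I'll move above the bottle.

```bash
python3 -m inch '-1.2 1.1 0 0 0 0 -1;-2.4 2.1 0 0 0 -.2 -1;-3.6 3.2 0 0 0 -.4 -1;-4.8 4.2 0 0 0 -.6 -1;-6 5.3 0 0 0 -.8 -1;-7.2 6.4 0 0 0 -1 -1;-8.4 7.4 .2 0 0 -1.2 -1;-9.6 8.5 .4 0 0 -1.4 -1;-10.8 9.5 .6 0 0 -1.6 -1;-12 10.6 .7 0 0 -1.87 -1' 20
python3 -c "
from h import *
togo([.5862,-.0352,.2],.448+np.pi/2)"
```

```text
time_s: 1.1
ee_pos: [0.4383, -0.2537, 0.2051]
tool_rot: [-0.0, -0.223, 0.975, 0.0]
wrist_force: [1.6, -0.8, 0.3]
gripper_width: 0.999
finger_force: 0.0
shift [-7.61  4.42  0.17] turn [ 0.   -0.    0.01] t 1.1 tcp [ 0.4383 -0.2537  0.2051]
```

```bash
python3 -m inch '-1.2 .7 0 0 0 0 -1;-2.4 1.4 0 0 0 0 -1;-3.6 2.1 0 0 0 0 -1;-4.8 2.8 0 0 0 0 -1;-6 3.5 0 0 0 0 -1;-7 4 .1 0 0 0 -1;-7.4 4.3 .1 0 0 0 -1;-7.5 4.35 .1 0 0 0 -1;-7.5 4.35 .1 0 0 0 -1'
python3 -c "
from h import *
togo([.5862,-.0352,.052],.448+np.pi/2)
snap('wrist','w0')
n=barfit(['w0']);print(n)
P=cloud('w0');m=(P[...,2]>.104)&(P[...,2]<.12)&(np.hypot(P[...,0]-.586,P[...,1]+.035)<.03)
print(m.sum(),np.nanmedian(P[m],0) if m.any() else '')
"
```

```text
time_s: 2.0
ee_pos: [0.5836, -0.0404, 0.2022]
tool_rot: [-0.0, -0.223, 0.975, 0.0]
wrist_force: [-0.5, 0.4, -0.3]
gripper_width: 1.001
finger_force: 0.0
shift [-0.16  0.12  5.01] turn [ 0.   -0.01  0.01] t 2.0 tcp [ 0.5836 -0.0404  0.2022]
(3377, np.float32(0.4484768), array([ 0.55339222, -0.04940483]), np.float64(0.1734349727011321), array([-0.00592958,  0.00662476]))
188 [ 0.58538071 -0.033761    0.10872589]
```

View pics/w0.png

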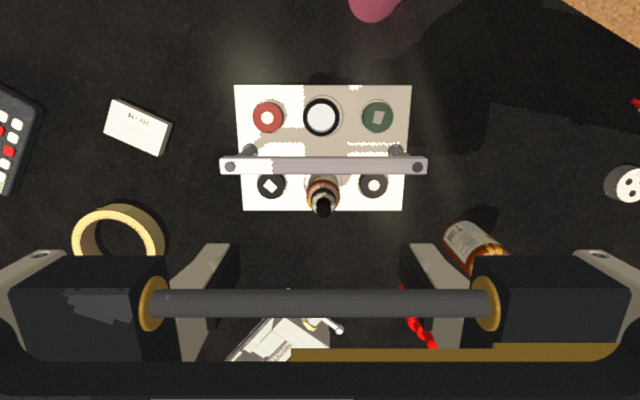

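The wrist view shows the bottle teat at (322,205) and the bar at row 165, which agrees with the fit to about 1.5 mm. I'll go down with the fingers straddling the bottle along the bar.

```bash
python3 -m inch '-.16 .13 0 0 0 0 -1;-.16 .13 1 0 0 0 -1;-.16 .13 2 0 0 0 -1;-.16 .13 2.8 0 0 0 -1;-.16 .13 3.5 0 0 0 -1;-.16 .13 4.1 0 0 0 -1;-.16 .13 4.6 0 0 0 -1;-.16 .13 4.9 0 0 0 -1;-.16 .13 5 0 0 0 -1;-.16 .13 5 0 0 0 -1'
python3 -c "
from h import *
togo([.5862,-.0350,.052],.448+np.pi/2)"
```

```text
time_s: 3.05
ee_pos: [0.5866, -0.0351, 0.0527]
tool_rot: [-0.0, -0.222, 0.975, -0.0]
wrist_force: [-0.4, -0.8, 0.1]
gripper_width: 1.0
finger_force: 0.0
shift [0.01 0.01 0.02] turn [-0. -0.  0.] t 3.05 tcp [ 0.5866 -0.0351  0.0527]
```

```bash
python3 -m inch '0 0 0 0 0 0 1;0 0 0 0 0 0 1;0 0 0 0 0 0 1;0 0 0 0 0 0 1;0 0 0 0 0 0 1;0 0 0 0 0 0 1;0 0 0 0 0 0 1;0 0 0 0 0 0 1;0 0 0 0 0 0 1;0 0 0 0 0 0 1' 15
```

```text
time_s: 4.05
ee_pos: [0.5866, -0.0348, 0.0525]
tool_rot: [-0.0, -0.222, 0.975, 0.0]
wrist_force: [0.6, 0.5, -0.1]
gripper_width: 0.359
finger_force: 15.0
```

The opening is 31.6 mm, so the fingers hold the bottle body. I'll lift a little first.

```bash
python3 -m inch '0 0 -.2 0 0 0 1;0 0 -.5 0 0 0 1;0 0 -.9 0 0 0 1;0 0 -1.4 0 0 0 1;0 0 -2 0 0 0 1;0 0 -2.6 0 0 0 1;0 0 -3.2 0 0 0 1;0 0 -3.8 0 0 0 1;0 0 -4.3 0 0 0 1;0 0 -4.5 0 0 0 1'
python3 -c "
from h import *
s,_=snap('side','d1')
snap('scene','s1')
cv2.imwrite('pics/c3.png',cv2.resize(s[120:320,220:460],None,fx=3,fy=3))
togo([.5,-.31,.19],.448+np.pi/2)"
```

```text
time_s: 5.05
ee_pos: [0.5875, -0.0348, 0.1905]
tool_rot: [0.002, -0.223, 0.975, -0.0]
wrist_force: [0.8, -0.4, -0.5]
gripper_width: 0.36
finger_force: 15.0
shift [ 6.6  -7.01 -0.04] turn [-0.    0.02  0.01] t 5.15 tcp [ 0.5871 -0.0347  0.1891]
```

View pics/c3.png

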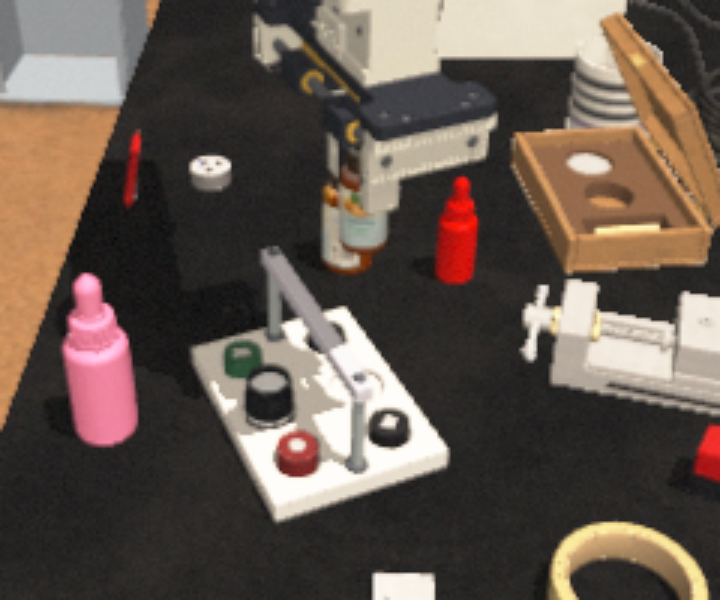

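The bottle hangs upright in the grip, well above the bar, and the loupe and mounts are still in place. I'll carry it to the free patch.

```bash
python3 -m inch '.3 -.3 0 0 0 0 1;.9 -1 0 0 0 0 1;1.7 -1.8 0 0 0 0 1;2.6 -2.8 0 0 0 0 1;3.5 -3.7 0 0 0 0 1;4.4 -4.7 0 0 0 0 1;5.3 -5.6 0 0 0 0 1;6 -6.4 0 0 0 0 1;6.4 -6.8 0 0 0 0 1;6.6 -7 0 0 0 0 1' && python3 -m inch '0 0 .3 0 0 0 1;0 0 .9 0 0 0 1;0 0 1.6 0 0 0 1;0 0 2.3 0 0 0 1;0 0 3 0 0 0 1;0 0 3.6 0 0 0 1;0 0 4 0 0 0 1;0 0 4.3 0 0 0 1;0 0 4.4 0 0 0 1;0 0 4.4 0 0 0 1'
python3 -c "
from h import *
togo([.5,-.31,.0425],.448+np.pi/2)"
```

```text
time_s: 6.15
ee_pos: [0.4976, -0.3116, 0.1864]
tool_rot: [-0.001, -0.221, 0.975, 0.001]
wrist_force: [-0.3, -0.0, -0.3]
gripper_width: 0.36
finger_force: 15.0
time_s: 7.15
ee_pos: [0.4994, -0.3097, 0.0554]
tool_rot: [-0.0, -0.223, 0.975, 0.0]
wrist_force: [-0.8, -1.1, -0.8]
gripper_width: 0.363
finger_force: 15.0
shift [-0.01 -0.02  0.43] turn [ 0.   -0.    0.01] t 7.15 tcp [ 0.4994 -0.3097  0.0554]
```

```bash
python3 -m inch '0 0 .1 0 0 0 1;0 0 .2 0 0 0 1;0 0 .3 0 0 0 1;0 0 .36 0 0 0 1;0 0 .38 0 0 0 1;0 0 .38 0 0 0 1' && python3 -m inch '0 0 .03 0 0 0 1;0 0 .05 0 0 0 1;0 0 .05 0 0 0 1'
```

```text
time_s: 7.75
ee_pos: [0.4992, -0.3099, 0.0441]
tool_rot: [-0.0, -0.222, 0.975, 0.0]
wrist_force: [0.6, 0.3, -0.7]
gripper_width: 0.361
finger_force: 15.0
time_s: 8.05
ee_pos: [0.4992, -0.3099, 0.0426]
tool_rot: [-0.0, -0.222, 0.975, 0.0]
wrist_force: [-1.1, -0.2, -1.2]
gripper_width: 0.364
finger_force: 15.0
```

```bash
python3 -m inch '0 0 .03 0 0 0 1;0 0 .06 0 0 0 1;0 0 .06 0 0 0 1'; python3 -c "
from h import *
s,_=snap('scene','s2');P=cloud('s2')
q=P-[.4992,-.3099,0];m=(np.hypot(q[...,0],q[...,1])<.03)&(P[...,2]>-.01)&(P[...,2]<.1)
v,u=np.where(m);print(u.min(),u.max(),v.min(),v.max())
a,b=(u.min()+u.max())//2,(v.min()+v.max())//2
cv2.imwrite('pics/c4.png',cv2.resize(s[max(0,b-50):b+50,a-70:a+70],None,fx=5,fy=5))
print(a,b,get_state()['wrist_force'])"
```

```text
time_s: 8.35
ee_pos: [0.4996, -0.3102, 0.0423]
tool_rot: [0.0, -0.223, 0.975, -0.0]
wrist_force: [-3.4, 2.0, 11.4]
gripper_width: 0.366
finger_force: 15.0
391 410 148 163
400 155 [-3.74160235  2.38763762 11.18458942]
```

View pics/c4.png

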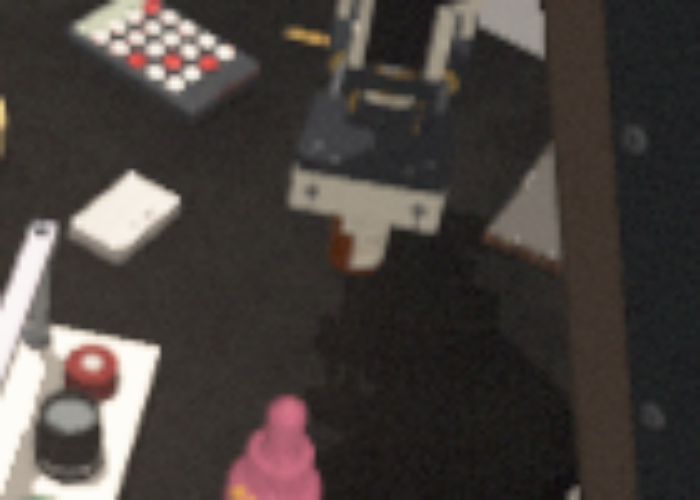

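The 11 N upward push shows the base is on the worktop, and the crop shows the bottle standing under the fingers. I'll ease the push, then open.

```bash
python3 -m inch '0 0 -.03 0 0 0 1;0 0 -.03 0 0 0 .3;0 0 -.03 0 0 0 0;0 0 -.03 0 0 0 -.5;0 0 -.03 0 0 0 -1;0 0 -.03 0 0 0 -1;0 0 -.03 0 0 0 -1;0 0 -.03 0 0 0 -1;0 0 -.03 0 0 0 -1;0 0 -.03 0 0 0 -1'
python3 -m inch '0 0 -.3 0 0 0 -1;0 0 -.9 0 0 0 -1;0 0 -1.6 0 0 0 -1;0 0 -2.4 0 0 0 -1;0 0 -3.3 0 0 0 -1;0 0 -4.2 0 0 0 -1;0 0 -5 0 0 0 -1;0 0 -5.4 0 0 0 -1;0 0 -5.5 0 0 0 -1;0 0 -5.5 0 0 0 -1'
python3 -c "
from h import *
snap('scene','s3');snap('side','d3');s,_=snap('wrist','w3')
for f in ('s3','d3','w3'):
    P=cloud(f);q=P-[.5,-.31,0];r=np.hypot(q[...,0],q[...,1])<.03
    for lo,hi in((.015,.05),(.064,.075),(.09,.11)):
        m=r&(P[...,2]>lo)&(P[...,2]<hi); print(f,lo,m.sum(),np.round(np.nanmean(P[m],0),4) if m.any() else '', np.round(P[m][:,2].max(),3) if m.any() else '')
b=barfit(['s3','d3'],c=(.553,-.05));print(b)
print(get_state()['q'])
togo([*b[2],.2],b[1]+np.pi)"
```

```text
time_s: 9.4
ee_pos: [0.4993, -0.3099, 0.0418]
tool_rot: [0.0, -0.222, 0.975, -0.0]
wrist_force: [-0.3, -0.2, 0.8]
gripper_width: 0.983
finger_force: 0.0
time_s: 10.4
ee_pos: [0.4991, -0.3098, 0.2065]
tool_rot: [0.0, -0.222, 0.975, 0.0]
wrist_force: [-0.5, 0.4, -0.7]
gripper_width: 1.001
finger_force: 0.0
s3 0.015 103 [ 0.4943 -0.2995  0.0323] 0.05
s3 0.064 26 [ 0.4976 -0.3038  0.0694] 0.074
s3 0.09 21 [ 0.4984 -0.3068  0.0971] 0.104
d3 0.015 240 [ 0.5035 -0.322   0.0326] 0.049
d3 0.064 62 [ 0.502  -0.3177  0.0701] 0.075
d3 0.09 65 [ 0.501  -0.3121  0.0971] 0.103
w3 0.015 194 [ 0.4872 -0.3136  0.0337] 0.05
w3 0.064 82 [ 0.4915 -0.3115  0.0702] 0.075
w3 0.09 185 [ 0.4984 -0.3085  0.0982] 0.103
(668, np.float32(0.44887576), array([ 0.5535709 , -0.05104287]), np.float64(0.1754633292981665), array([-0.00598647,  0.00666848]))
[-2.23068101e-01  2.31270959e-01 -2.17087275e-01 -3.42684841e-04
 -1.12476012e+00 -8.99092252e-01]
shift [-5.39  6.97  0.18] turn [  0.02   0.   -15.  ] t 10.55 tcp [ 0.4986 -0.3097  0.2053]
```

View pics/s3.png

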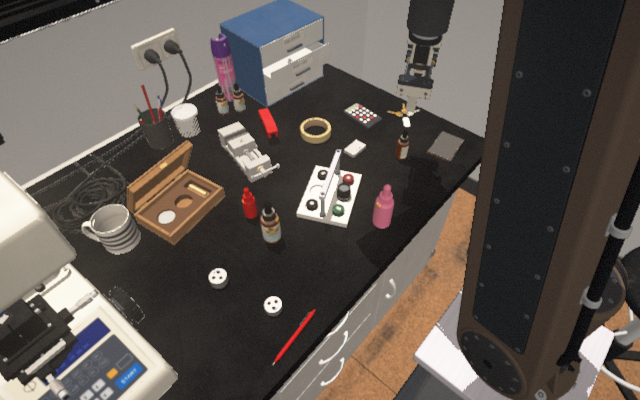

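The bottle stands free and upright at scene (403,147), top at 103 mm, and the carrier hasn't moved. Next I'll go over the bar with a quarter turn.

```bash
python3 -m inch '-.2 .3 0 0 0 -.5 -1;-.7 .9 0 0 0 -1.5 -1;-1.3 1.7 0 0 0 -2.7 -1;-1.9 2.5 0 0 0 -3.9 -1;-2.5 3.3 0 0 0 -5.1 -1;-3.1 4.1 0 0 0 -6.3 -1;-3.8 4.9 0 0 0 -7.5 -1;-4.4 5.7 0 0 0 -8.7 -1;-4.9 6.4 0 0 0 -9.9 -1;-5.2 6.8 0 0 0 -11.1 -1'
python3 -c "
from h import *
togo([.5535,-.0505,.2],.4485+np.pi)"
```

```text
time_s: 11.55
ee_pos: [0.5512, -0.0567, 0.2056]
tool_rot: [0.001, 0.723, -0.69, -0.001]
wrist_force: [0.1, -0.0, -0.0]
gripper_width: 1.003
finger_force: 0.0
shift [-0.2  -0.09  0.19] turn [ 0.02  0.   -3.84] t 11.55 tcp [ 0.5512 -0.0567  0.2056]
```

```bash
python3 -m inch '-.1 -.05 .1 0 0 -1.1 -1;-.2 -.1 .2 0 0 -2.2 -1;-.2 -.1 .2 0 0 -3.2 -1;-.2 -.1 .2 0 0 -3.8 -1;-.2 -.1 .2 0 0 -3.85 -1;-.2 -.1 .2 0 0 -3.85 -1'
python3 -c "
from h import *
snap('wrist','w4'); print(barfit(['w4']))
togo([.5535,-.0505,.072],.4485+np.pi)"
```

```text
time_s: 12.15
ee_pos: [0.5538, -0.0524, 0.2]
tool_rot: [0.0, 0.845, -0.535, -0.0]
wrist_force: [-0.2, -0.3, -0.4]
gripper_width: 1.001
finger_force: 0.0
(3092, np.float32(0.44816276), array([ 0.55446086, -0.05021227]), np.float64(0.17148731192513295), array([-0.00603776,  0.00632478]))
shift [-0.06 -0.02  4.27] turn [ 0.01  0.   -0.07] t 12.2 tcp [ 0.5538 -0.0524  0.2002]
```

```bash
python3 -m inch '-.05 -.02 .3 0 0 -.07 -1;-.05 -.02 1 0 0 -.07 -1;-.05 -.02 1.8 0 0 -.07 -1;-.05 -.02 2.6 0 0 -.07 -1;-.05 -.02 3.3 0 0 -.07 -1;-.05 -.02 3.8 0 0 -.07 -1;-.05 -.02 4.1 0 0 -.07 -1;-.05 -.02 4.27 0 0 -.07 -1;-.05 -.02 4.27 0 0 -.07 -1;-.05 -.02 4.27 0 0 -.07 -1'
python3 -c "
from h import *
togo([.5535,-.0505,.072],.4485+np.pi)"
```

```text
time_s: 13.2
ee_pos: [0.5545, -0.0507, 0.0732]
tool_rot: [-0.0, 0.847, -0.531, 0.0]
wrist_force: [0.2, -0.8, 0.1]
gripper_width: 1.004
finger_force: 0.0
shift [-0.02  0.03  0.04] turn [-0.01 -0.    0.02] t 13.2 tcp [ 0.5545 -0.0507  0.0732]
```

```bash
python3 -m inch '0 .03 .04 0 0 0 0;0 .03 .04 0 0 0 .5;0 .03 .04 0 0 0 1;0 .03 .04 0 0 0 1;0 .03 .04 0 0 0 1;0 .03 .04 0 0 0 1;0 .03 .04 0 0 0 1;0 .03 .04 0 0 0 1;0 .03 .04 0 0 0 1;0 .03 .04 0 0 0 1' 50; python3 -m inch '0 .03 .04 0 0 0 1;0 .03 .04 0 0 0 1'
```

```text
time_s: 14.2
ee_pos: [0.5538, -0.0509, 0.0716]
tool_rot: [-0.0, 0.847, -0.531, 0.0]
wrist_force: [-0.2, -1.2, -2.6]
gripper_width: 0.151
finger_force: 50.2
time_s: 14.4
ee_pos: [0.5538, -0.0509, 0.0715]
tool_rot: [-0.001, 0.847, -0.531, 0.001]
wrist_force: [0.2, 3.9, 7.9]
gripper_width: 0.154
finger_force: 50.0
```

The bar is gripped: opening 13.5 mm for a 14 mm bar, 50 N. I'll lift about 105 mm.

```bash
python3 -m inch '0 -.03 -.1 0 0 0 1;0 -.03 -.25 0 0 0 1;0 -.03 -.4 0 0 0 1;0 -.03 -.6 0 0 0 1;0 -.03 -.8 0 0 0 1;0 -.03 -1 0 0 0 1;0 -.03 -1.2 0 0 0 1;0 -.03 -1.4 0 0 0 1;0 -.03 -1.6 0 0 0 1;0 -.03 -1.8 0 0 0 1' && python3 -m inch '0 0 -.2 0 0 0 1;0 0 -.4 0 0 0 1;0 0 -.6 0 0 0 1;0 0 -.8 0 0 0 1;0 0 -1 0 0 0 1;0 0 -1.2 0 0 0 1;0 0 -1.4 0 0 0 1;0 0 -1.55 0 0 0 1;0 0 -1.65 0 0 0 1;0 0 -1.7 0 0 0 1' && python3 -m inch '0 0 0 0 0 0 1;0 0 0 0 0 0 1;0 0 0 0 0 0 1;0 0 0 0 0 0 1;0 0 0 0 0 0 1'
python3 -c "
from h import *
s,_=snap('side','d5');P=cloud('d5');snap('scene','s5')
im=s.astype(int);m=(im.min(-1)>120)&(np.hypot(P[...,0]-.553,P[...,1]+.051)<.13)&(P[...,2]>.09)&(P[...,2]<.14)
Q=P[m];print(len(Q),Q[:,2].mean());c,*_=np.linalg.lstsq(np.c_[Q[:,:2]-Q[:,:2].mean(0),np.ones(len(Q))],Q[:,2],rcond=None);print(c)
cv2.imwrite('pics/c5.png',cv2.resize(s[120:320,200:440],None,fx=3,fy=3))
g=get_state();print(g['wrist_force'],g['ee_pos'],g['finger_force'])"
```

```text
time_s: 15.4
ee_pos: [0.5532, -0.0511, 0.1248]
tool_rot: [-0.0, 0.847, -0.531, -0.0]
wrist_force: [0.4, -0.4, -6.2]
gripper_width: 0.156
finger_force: 50.0
time_s: 16.4
ee_pos: [0.5533, -0.0511, 0.1756]
tool_rot: [-0.0, 0.847, -0.531, 0.0]
wrist_force: [-0.3, -0.6, -6.1]
gripper_width: 0.154
finger_force: 50.0
time_s: 16.9
ee_pos: [0.5532, -0.0511, 0.1751]
tool_rot: [0.0, 0.847, -0.531, -0.0]
wrist_force: [-0.5, 0.1, -6.4]
gripper_width: 0.154
finger_force: 50.0
2502 0.11942192645389678
[-0.00128314  0.0229608   0.11942193]
[ 0.17677531 -0.08770126 -5.75591886] [ 0.55314717 -0.05110618  0.17516959] 49.9979031085968
```

View pics/c5.png

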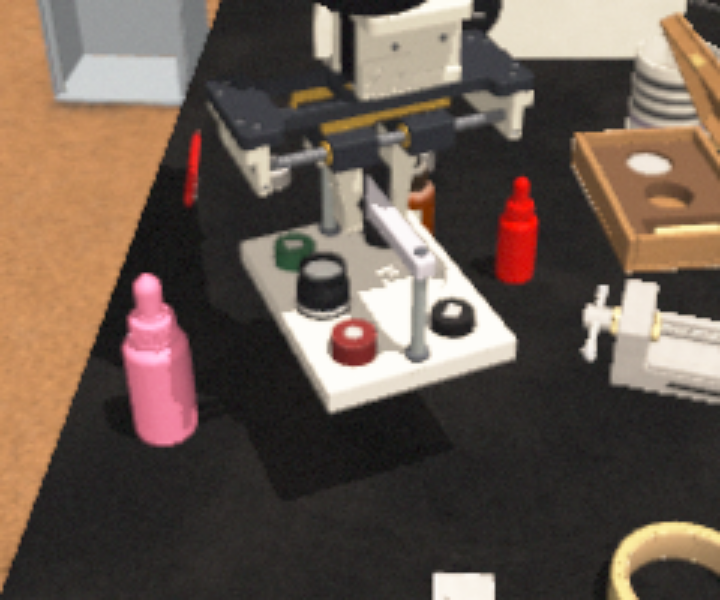

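The carrier hangs level about 103 mm up (fitted tilt about 1.3°). The loupe and three mounts are plainly seated, and the fourth shows dark behind the bar at (375,235). The wrist load is steady, so I'm handing in.

```bash
python3 -c "
from bench import *
print(hand_in())"
```

```text
the job is handed in; nothing more can be done
None
```

I handed the job in with the bottle standing upright and released on the free worktop, and the carrier held level by its bar about 10 cm up with its loupe and mounts aboard; no verdict was returned.

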